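Key the interlock, then hold the test case's lid open

TASK

Pull the red-handled flat key out of its grey parking rack, slide it edgewise down into the slot of the yellow interlock block until it is fully home, and let go of it; only then lift the blue lid of the grey test case (it has a black handle bar) to 45 degrees, so that a colleague across the bench can reach the circuit board inside. The lid falls shut by itself: finish while still holding it still at 45 degrees with the gripper's fingers and nothing else propping it, the key still home. Leave everything else on the bench where it is.

Things in the scene. Friction and masses are not known exactly. Their poses are not given: they have to be found in the camera images.
- key_grip (a point): centre of the red grip of the loose flat key (80 g in all). The grip is an upright block 16 mm thick (its x) by 46 mm wide (its y) by 52 mm tall (its z, up). From the middle of its flat underside (26 mm below this point) a steel blade 4 mm thick (x), 30 mm wide (y), 38 mm long points down. At the start the blade stands in one of the rack's two slots (either one) and the grip's underside rests on the rack's top. Either way round (half a turn about z) is the same.
- rack: fixed grey parking rack, 60 (x) x 180 (y) x 55 mm high, origin at the centre of its underside. Two slots open upward, 45 mm to either side of the middle along its y; each 8 mm (x) by 36 mm (y), 42 mm deep. One holds the key, the other the blue scraper.
- lock: fixed yellow interlock block, 60 (x) x 80 (y) x 55 mm high, origin at the centre of its underside. Slot in the middle of its top. With the key home, the red grip's underside lies on the block's top.
- lock_slot (a point): middle of the mouth of the interlock block's slot, on the block's top face (55 mm above the bench). The slot is 7 mm (block's x) by 34 mm (block's y), 42 mm deep, straight down, with a 2 mm chamfer round its mouth.
- case: fixed grey open-topped test case with a circuit board inside, 200 (x) x 240 (y) x 85 mm high, origin at the centre of its underside. Its lid is hinged along the rim at its -x side (the robot's side) and opens upward, so the opening faces +x, the far side of the bench.
- lid (a joint): opening angle of the lid in rad: 0 closed, grows as the +x edge rises; 0.785 is 45 degrees, the stop is at 1.35. No spring or catch: the lid (about 0.4 to 0.8 kg, hinge almost free of friction) falls shut from any angle when let go.
- lid_handle (a point): centre of the black handle bar on the lid (axes turn with the lid). The bar is round, 12 mm thick, 100 mm long along the case's y, on two posts at its ends; with the lid closed its centre is 38 mm above the lid's top face, 131 mm above the bench, and 180 mm from the hinge line along the case's +x. The lid is 8 mm thick and reaches 24 mm beyond the bar.
- lid_hinge (a point): point on the hinge line of the lid, in the middle of the case's -x rim, 85 mm above the bench (the lid's underside). The hinge line runs along the case's y.
- scraper_grip (a point): bystander: centre of the blue grip of a scraper of the same shape and size as the key, standing in the rack's other slot.
- spool: bystander: solder spool with a blue top flange, 60 mm across, 59 mm high, standing; origin at the centre of its underside.
- flux: bystander: amber flux bottle with a white cap, 44 mm across, 100 mm high, standing; origin at the centre of its underside.
- driver: bystander: screwdriver with an orange handle, lying along its x; origin in the middle of its length, underneath.
- jar: bystander: white jar with a black cap, 56 mm across, 60 mm high, standing; origin at the centre of its underside.
- board: bystander: loose green circuit board, 70 x 110 mm, 15 mm high with its parts, lying flat; origin at the centre of its underside.

How it is judged:
By the outcome, as a careful person would: the job done as asked, in the order asked, and still so for the second after the job is handed in, while the arm keeps its last pose, push and grip.
It also fails if it takes over 61 s, if anything falls off the work surface, if the arm or the gripper's body presses on something with over 40 N, if the wrist force passes 120 N, or if a joint passes its speed limit or range.

ROBOT

A 6-joint arm with a two-finger parallel gripper is mounted at the origin on the work surface. World frame = base frame: x ahead of the robot, y to its left, z up, the work surface at z = 0. Lengths are in mm, angles in rad, forces in N, time in s.
With the tool pointing down it reaches from about 275 to 825 mm from the base axis. Payload 4.9 kg.
Tool frame: the origin (TCP) lies at the very end of the fingers, on their centre line; the grasp point (between the pads) lies 19 mm behind it; z points along the fingers, y is the direction in which the jaws open and shut (so a half turn about z gives the same grasp; the last joint's range is limited). The gripper opens to 85 mm and grips with 20 to 120 N. Pads are 22 mm wide; open, the fingers measure 114 mm over their backs; the gripper's body (76 mm by 85 mm) begins 54 mm behind the grasp point. The pads swing forward as they close: fully open they stand 13 mm farther back than shut.
Start: joints at [1.211, 0.326, -0.193, 1.052, 0, 1.437], TCP at [123.13, 536.057, 231.281] pointing down, gripper open.
Joint ranges: [-2.65, 2.65], [-0.97, 1.79], [-1.3, 1.35], [-1.93, 2.1], [-1.47, 1.37], [-3.14, 3.14]. Speed limits (rad/s): [2.57, 2.57, 3.14, 3.14, 3.14, 3.14].

INTERFACE

Orientations are given as [roll, pitch, yaw] about the fixed x, y, z axes, in that order (R = Rz(yaw) Ry(pitch) Rx(roll)).
In Python, from bench import bot, solve_ik, imaging gives the robot as it stands. Calls block until the motion is done:
- bot.move_ptp(position, orientation): joint-space move of the TCP to a pose.
- bot.movel(position, rot=None, max_speed=150, threshold=None): straight line of the TCP; rot=None keeps the orientation; max_speed is the mean speed in mm/s. With threshold (N) it stops when the force on the tool has changed by that much, and returns True; else False.
- bot.move_j(angles): joint-space move.
- bot.grip(opening, effort=None): opening from 0.0 (shut) to 1.0 (fully open); effort is the grip in N (None keeps the last); returns when the fingers have stopped.
- bot.dwell(seconds).
- solve_ik(position, orientation): joint angles nearest the present ones, or None.
- bot.get_state(): the state.
- imaging.capture(name): name is "side" or "top" or "wrist"; returns the picture (384x512x3 uint8, blue, green, red); there is no depth.
- imaging.camera_model(name): a dict with "K" (3x3 intrinsics, pixels), "k1" (the pictures are not rectified: a ray, as slopes to the right and down, at radius r is drawn at 1 + k1 r^2 times it, then the intrinsics apply), "position" and "rotation" of the camera in the world. Camera axes: x right, y up, looking along -z (the intrinsics and any distortion apply to the point x, -y, -z); pixel columns grow to the right and rows downward; lengths in mm; the calibration is good to about 2 mm. A picture is of the moment at which its call begins: read the wrist's pose just before it. camera_model takes no time and is no camera call; for the wrist camera it gives the pose at the moment of the call.
A pose or a line that the arm cannot do raises bot.IKError and nothing moves.
- bot.sign_off(): hands the job in, once; it reports no verdict.
The state is a dict: "t": time; "qpos": joint angles; "joint_velocities": joint speeds; "effort": joint torques, N m; "tcp_pos": TCP position; "orientation": TCP orientation; "contact_force": force on the tool from outside, world axes, zero at the start; "wrist_torque": the same for the moment, N m; "opening": opening from 0.0 (shut) to 1.0 (fully open).
Only numpy, scipy, OpenCV 4.12 (cv2) and the standard library are available. Lean on these libraries where they do the work, as an engineer would, in place of code of your own. Each camera call takes 0.05 s, during which the arm holds its last target.

## Working session

There is one attempt and no reset: what is moved stays moved. The work goes in short steps, each a Python script; the robot and the scene stay as the last script left them, time stands still between calls to the robot, and variables do not carry over. Pictures are saved under pics/ and viewed, and the job is handed in when it is done.

```bash
ls; mkdir -p pics; python3 - <<'E'
from bench import bot, solve_ik, imaging
import cv2
s=bot.get_state();print(s)
for n in("top","side","wrist"):
    m=imaging.camera_model(n);print(n,m)
    cv2.imwrite(f"pics/{n}0.png",imaging.capture(n))
E
```

```text
pics
{'t': 0.0, 'qpos': array([ 1.21078842e+00,  3.26951133e-01, -1.93585273e-01,  1.05199696e+00,
        1.04751488e-05,  1.43660551e+00]), 'joint_velocities': array([-0.00134658, -0.00010863, -0.00012682, -0.00026938,  0.0001771 ,
       -0.00082459]), 'effort': array([ 2.77015488e-04, -4.43405163e+01,  2.62439007e+01,  1.56289036e-02,
       -1.08457707e-04,  5.04610668e-06]), 'tcp_pos': array([122.92071283, 535.49184084, 230.49735885]), 'orientation': array([-3.13987263e+00, -2.42776670e-04,  2.91577534e+00]), 'contact_force': array([0.9382663 , 0.67711919, 0.34523731]), 'wrist_torque': array([-0.00333749,  0.03361566,  0.02879553]), 'opening': 1.0003056184920225}
top {'K': array([[361.61963471,   0.        , 255.31330384],
       [  0.        , 361.61963471, 187.39168519],
       [  0.        ,   0.        ,   1.        ]]), 'k1': -0.0005940399999282867, 'position': array([ 552.40232956,  -49.65231165, 1223.28620656]), 'rotation': array([ 0.02983641,  0.00354821, -1.56328223])}
side {'K': array([[474.6890594 ,   0.        , 255.53498923],
       [  0.        , 474.6890594 , 196.12343055],
       [  0.        ,   0.        ,   1.        ]]), 'k1': 0.0026751007740359123, 'position': array([415.34728911, 903.47625992, 820.70365605]), 'rotation': array([ 0.95014963, -0.01466047, -2.93804389])}
wrist {'K': array([[293.45844844,   0.        , 260.0412276 ],
       [  0.        , 293.45844844, 191.44414782],
       [  0.        ,   0.        ,   1.        ]]), 'k1': -0.048286225820492676, 'position': array([ 57.05243138, 551.29799481, 373.89690984]), 'rotation': array([-0.2719879 ,  0.00137698,  1.34507454])}
```

View pics/top0.png

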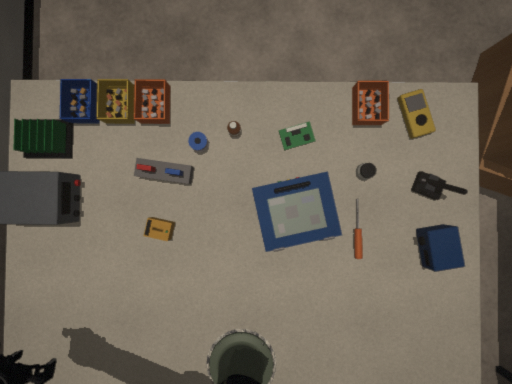

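View pics/side0.png

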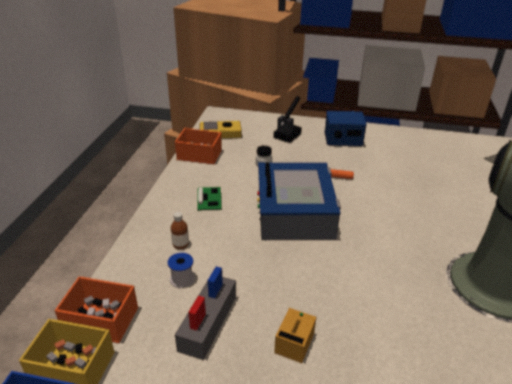

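View pics/wrist0.png

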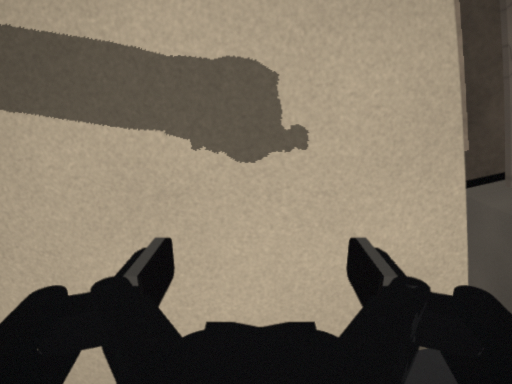

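The top view shows the rack at about (163,171) with the red key in its left slot (145,168) and the scraper at (173,172). The lock is at (159,229), and the case at (297,212) with its bar at (292,187). The far bin, jar and bottle stand clear of them. I'll take rough positions from this view first.

```bash
cat > h.py <<'E'
from bench import bot, solve_ik, imaging
import cv2, numpy as np
from scipy.spatial.transform import Rotation as Ro
def ray(m,px):
    px=np.atleast_2d(np.float64(px))
    d=(px-[m["K"][0,2],m["K"][1,2]])/m["K"][0,0]
    u=d.copy()
    for _ in range(10): u=d/(1+m["k1"]*(u**2).sum(1,keepdims=True))
    R=Ro.from_euler("xyz",m["rotation"]).as_matrix()
    return np.c_[u[:,0],-u[:,1],-np.ones(len(u))]@R.T
def onplane(m,px,z):
    d=ray(m,px);p=np.asarray(m["position"]);return p+d*((z-p[2])/d[:,2])[:,None]
def project(m,P):
    R=Ro.from_euler("xyz",m["rotation"]).as_matrix()
    c=(np.atleast_2d(P)-m["position"])@R
    u=np.c_[c[:,0],-c[:,1]]/(-c[:,2:3]); u=u*(1+m["k1"]*(u**2).sum(1,keepdims=True))
    return u*m["K"][0,0]+[m["K"][0,2],m["K"][1,2]]
def tri(m1,p1,m2,p2):
    a,b=np.asarray(m1["position"]),np.asarray(m2["position"]);d,e=ray(m1,p1)[0],ray(m2,p2)[0]
    s=np.linalg.lstsq(np.c_[d,-e],b-a,rcond=None)[0]
    A,B=a+s[0]*d,b+s[1]*e
    return (A+B)/2,np.linalg.norm(A-B)
def mask(img,name):
    h=cv2.cvtColor(img,cv2.COLOR_BGR2HSV);H,S,V=[h[...,i].astype(int) for i in range(3)]
    if name=="red": k=((H<8)|(H>172))&(S>170)&(V>60)
    if name=="blue": k=(H>100)&(H<130)&(S>130)&(V>40)
    if name=="yellow": k=(H>14)&(H<28)&(S>150)&(V>70)
    return k.astype(np.uint8)
def big(k,roi=None):
    if roi is not None:
        z=np.zeros_like(k);x0,y0,x1,y1=roi;z[y0:y1,x0:x1]=k[y0:y1,x0:x1];k=z
    c=max(cv2.findContours(k,cv2.RETR_EXTERNAL,cv2.CHAIN_APPROX_NONE)[0],key=cv2.contourArea)
    return c
def rect(m,c,z):
    P=onplane(m,c.reshape(-1,2),z)[:,:2].astype(np.float32)
    return cv2.minAreaRect(P)
E
python3 - <<'E'
from h import *
i=cv2.imread("pics/top0.png");m=imaging.camera_model("top")
print("key",rect(m,big(mask(i,"red"),(130,155,160,180)),107))
print("scr",rect(m,big(mask(i,"blue"),(160,160,190,185)),107))
print("lock",rect(m,big(mask(i,"yellow"),(135,210,185,250)),55))
print("lid",rect(m,big(mask(i,"blue"),(245,165,350,260)),93))
g=cv2.cvtColor(i,cv2.COLOR_BGR2GRAY)
print("bar",rect(m,big((g<32).astype(np.uint8),(268,175,315,198)),131))
for n,p in dict(spool=(198,141),flux=(233,127),jar=(367,170)).items(): print(n,onplane(m,p,60)[0])
cv2.imwrite("pics/topz.png",cv2.resize(i[120:270,120:350],None,fx=3.4,fy=3.4,interpolation=cv2.INTER_CUBIC))
E
```

```text
key ((645.3611450195312, 299.63677978515625), (39.67234420776367, 11.54202651977539), 79.11608123779297)
scr ((633.6777954101562, 211.37283325195312), (41.708290100097656, 12.703594207763672), 82.28817749023438)
lock ((452.0864562988281, 266.37188720703125), (79.09749603271484, 60.2530403137207), 78.00431823730469)
lid ((511.26611328125, -173.62173461914062), (192.84889221191406, 234.4247283935547), 12.8893461227417)
bar ((585.4546508789062, -154.84559631347656), (3.0221731662750244, 9.068107604980469), 0.4244386553764343)
spool [735.74520078 141.13081954  60.        ]
flux [782.01653911  28.39183799  60.        ]
jar [ 645.77080154 -404.42289785   60.        ]
```

View pics/topz.png

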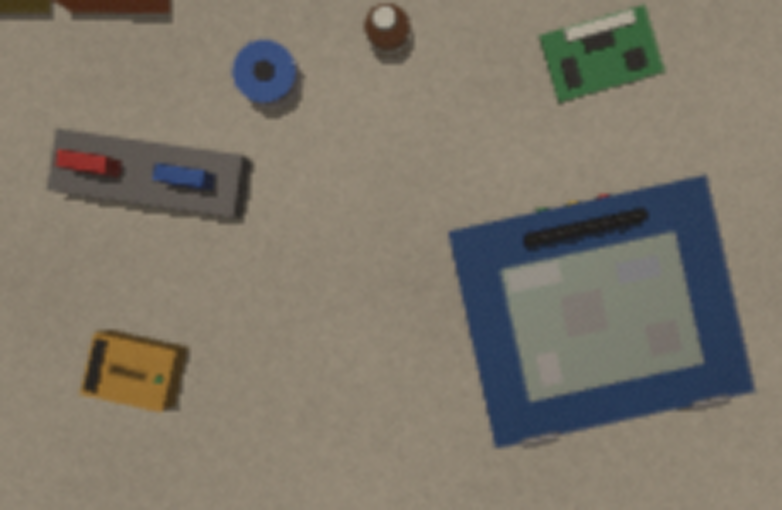

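```bash
python3 - <<'E'
from h import *
s=bot.get_state();T=Ro.from_euler("xyz",s["orientation"]);m=imaging.camera_model("wrist")
off=T.inv().apply(m["position"]-s["tcp_pos"]);Rc=T.inv()*Ro.from_euler("xyz",m["rotation"])
print(off)
def cam(p,o):
    t=Ro.from_euler("xyz",o);mm=dict(m);mm["position"]=p+t.apply(off);mm["rotation"]=(t*Rc).as_euler("xyz");return mm
for y in (82,-98):
  for nm,p in dict(key=[645,297,230],keyb=[645,250,230],keyc=[645,340,230],lock=[452,266,230],mid=[550,285,260]).items():
    o=[np.pi,0,np.radians(y)];j=solve_ik(p,o)
    print(y,nm,None if j is None else j.round(2),project(cam(np.array(p),o),[[645,297,107],[634,211,107],[452,266,55]]).round(0).tolist())
for t in (0,45):
  for yw in (-77.1,102.9):
    yw=np.radians(12.9+ (yw-12.9)) 
    ex=np.array([np.cos(.225),np.sin(.225),0]);a=np.radians(t)
    H=np.array([511.3,-173.6,0])-102*ex;H[2]=85
    P=H+ex*(180*np.cos(a)-46*np.sin(a))+np.array([0,0,1])*(180*np.sin(a)+46*np.cos(a))
    zt=ex*np.sin(a)-np.array([0,0,np.cos(a)])
    ey=np.array([-ex[1],ex[0],0]); 
    for sg in (1,-1):
        X=sg*ey;Y=np.cross(zt,X);R=np.c_[X,Y,zt]
        o=Ro.from_matrix(R).as_euler("xyz");j=solve_ik(P+19*zt,o);print(t,sg,o.round(2),P.round(1),None if j is None else j.round(2))
    break
E
```

```text
[  67.79276332    0.38453438 -143.2946263 ]
82 key [0.33 0.64 0.31 1.24 0.   2.04] [[260.0, 185.0], [261.0, 267.0], [101.0, 221.0]]
82 keyb [0.26 0.6  0.24 1.21 0.   1.97] [[252.0, 134.0], [254.0, 225.0], [89.0, 183.0]]
82 keyc [0.38 0.68 0.39 1.27 0.   2.09] [[266.0, 227.0], [266.0, 303.0], [111.0, 254.0]]
82 lock [ 0.39  0.28 -0.26  1.03  0.    2.1 ] [[465.0, 124.0], [450.0, 214.0], [260.0, 173.0]]
82 mid [0.36 0.44 0.06 1.18 0.   2.07] [[350.0, 154.0], [345.0, 232.0], [183.0, 194.0]]
-98 key [ 0.33  0.64  0.31  1.24  0.   -1.1 ] [[260.0, 185.0], [258.0, 87.0], [433.0, 121.0]]
-98 keyb [ 0.26  0.6   0.24  1.21  0.   -1.17] [[266.0, 231.0], [266.0, 142.0], [433.0, 164.0]]
-98 keyc [ 0.38  0.68  0.39  1.27  0.   -1.05] [[253.0, 139.0], [251.0, 34.0], [433.0, 79.0]]
-98 lock [ 0.39  0.28 -0.26  1.03  0.   -1.04] [[75.0, 240.0], [58.0, 155.0], [260.0, 173.0]]
-98 mid [ 0.36  0.44  0.06  1.18  0.   -1.07] [[173.0, 201.0], [165.0, 117.0], [340.0, 141.0]]
0 1 [3.14 0.   1.8 ] [ 587.3 -156.2  131. ] [-0.38  0.53 -0.2   0.84  0.    0.96]
0 -1 [ 3.14  0.   -1.35] [ 587.3 -156.2  131. ] [-0.38  0.53 -0.2   0.84  0.   -2.18]
45 1 [2.36 0.   1.8 ] [ 504.2 -175.2  244.8] [-0.82  0.03 -0.86  0.21  0.66  0.69]
45 -1 [-2.36  0.   -1.35] [ 504.2 -175.2  244.8] [-0.82  0.03 -0.86  0.21  0.66 -2.45]
```

```bash
python3 - <<'E'
from h import *
import json
o=[np.pi,0,np.radians(80)]
for n,p in (("lock",[460,285,215]),("key",[645,297,240])):
    bot.move_ptp(p,o)
    m=imaging.camera_model("wrist");i=imaging.capture("wrist")
    cv2.imwrite(f"pics/w_{n}.png",i)
    json.dump({k:np.asarray(v).tolist() for k,v in m.items()},open(f"w_{n}.json","w"))
    print(bot.get_state()["t"])
    if n=="key":
        print("key",rect(m,big(mask(i,"red"),(200,120,320,240)),107))
    print("lock",rect(m,big(mask(i,"yellow")),55))
E
```

```text
1.75
lock ((451.827880859375, 275.0289001464844), (86.14070129394531, 59.30152893066406), 77.99139404296875)
2.575
key ((647.4039916992188, 306.9039306640625), (49.95476531982422, 15.23943042755127), 80.58717346191406)
lock ((857.857666015625, 410.94537353515625), (82.44601440429688, 147.0922393798828), 89.87409973144531)
```

View pics/w_lock.png

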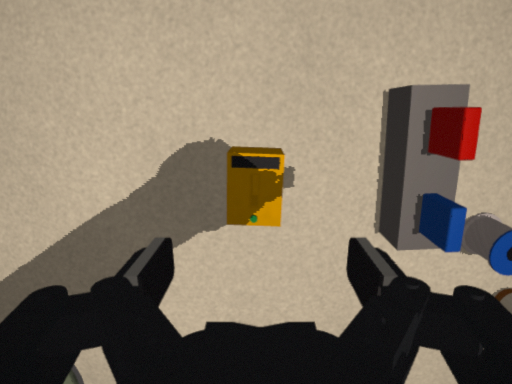

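View pics/w_key.png

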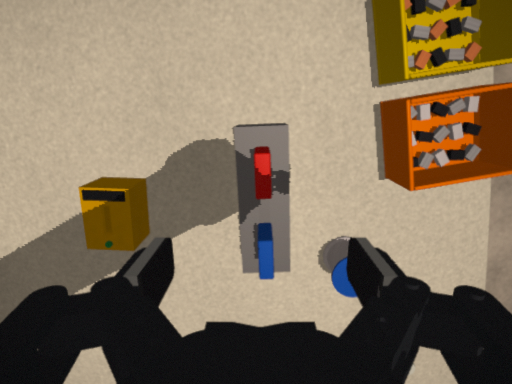

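```bash
python3 - <<'E'
import cv2,numpy as np
a=cv2.imread("pics/w_lock.png")[135:240,210:310];b=cv2.imread("pics/w_key.png")[135:240,215:315]
a=np.clip(a.astype(int)*2,0,255).astype(np.uint8)
cv2.imwrite("pics/zoom1.png",cv2.resize(np.hstack([a,b]),None,fx=4,fy=4,interpolation=cv2.INTER_NEAREST))
E
```

```text
(no output)
```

View pics/zoom1.png

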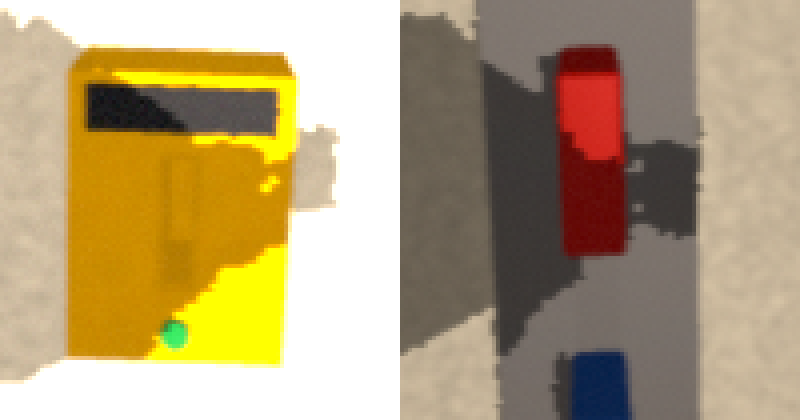

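```bash
python3 - <<'E'
from h import *
import json
L=json.load(open("w_lock.json"));K=json.load(open("w_key.json"))
L={k:np.array(v) for k,v in L.items()};K={k:np.array(v) for k,v in K.items()}
def show(n,m,px,z):
    P=onplane(m,np.array(px)-.5,z)[:,:2];print(n,P.round(1).tolist(),"c",P.mean(0).round(1))
    for a,b in ((0,1),(3,2),(0,3),(1,2)):
        d=P[a]-P[b];print("  len %.1f ang %.1f"%(np.hypot(*d),np.degrees(np.arctan2(d[1],d[0]))))
    return P.mean(0)
c=show("key",K,[(253.75,153.3),(270.5,153.5),(271.75,198.7),(255.75,198.6)],107)
c2=show("lock",L,[(227.5,153.2),(284,153.2),(280.3,226.5),(227,223.8)],55)
show("slot",L,[(250.5,174),(259.8,174),(259.3,206),(250.2,205.5)],55)
# dark plate/lamp markers as check
show("lockK",K,[(82,186),(146,186),(148,249),(87,248)],55)
# top cam cross check
t=imaging.camera_model("top");print(project(t,[*c,107]),project(t,[*c2,55]))
# rack top outline in key view
show("rackK",K,[(235,125),(288,124),(290,271),(244,272)],55)
E
```

```text
key [[642.6, 327.5], [658.1, 324.6], [652.0, 280.6], [636.6, 283.4]] c [647.3 304. ]
  len 15.8 ang 169.4
  len 15.7 ang 169.7
  len 44.6 ang 82.2
  len 44.5 ang 82.2
lock [[430.4, 316.8], [488.1, 306.7], [471.7, 226.8], [414.1, 240.1]] c [451.1 272.6]
  len 58.6 ang 170.1
  len 59.2 ang 167.0
  len 78.4 ang 78.0
  len 81.5 ang 78.4
slot [[449.9, 291.0], [459.6, 289.3], [452.9, 254.4], [443.3, 256.7]] c [451.4 272.9]
  len 9.8 ang 170.1
  len 9.9 ang 166.8
  len 35.0 ang 79.0
  len 35.5 ang 79.2
lockK [[434.3, 318.2], [509.9, 304.9], [489.8, 226.6], [413.3, 240.6]] c [461.8 272.6]
  len 76.8 ang 170.0
  len 77.8 ang 169.7
  len 80.4 ang 74.9
  len 80.8 ang 75.6
[[142.6361695  166.67349101]] [[156.41815249 228.86949822]]
rackK [[625.4, 354.6], [682.6, 345.6], [658.5, 166.8], [601.2, 175.4]] c [641.9 260.6]
  len 57.9 ang 171.1
  len 57.9 ang 171.5
  len 180.8 ang 82.3
  len 180.5 ang 82.3
```

```bash
python3 - <<'E'
from h import *
import json
o=[np.pi,0,np.radians(82.25)]
bot.grip(0.55,40)
bot.movel([647.3,304,150],o)
m=imaging.camera_model("wrist");cv2.imwrite("pics/w_pre.png",imaging.capture("wrist"))
json.dump({k:np.asarray(v).tolist() for k,v in m.items()},open("w_pre.json","w"))
s=bot.get_state();print(s["t"],s["tcp_pos"],s["contact_force"])
E
```

```text
3.8417 [648.19389273 304.25136848 151.49758757] [-0.14493605  0.74435574 -0.64228223]
```

View pics/w_pre.png

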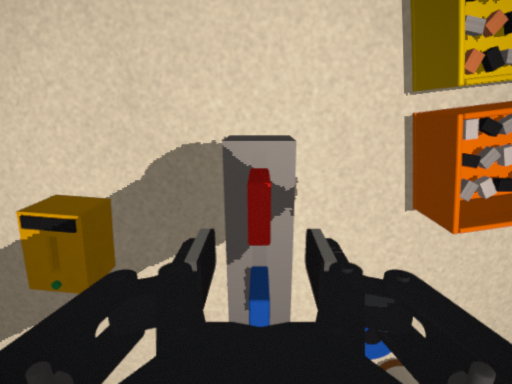

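```bash
python3 - <<'E'
from h import *
import json
m={k:np.array(v) for k,v in json.load(open("w_pre.json")).items()}
i=cv2.imread("pics/w_pre.png");print(i[160:250:1,259,2].tolist())
c=mask(i,"red");ys,xs=np.nonzero(c[220:246,230:290]);print(xs.min()+230,xs.max()+230,ys.max()+220)
print(onplane(m,[(259,244.5),(259,184)],107).round(1))
E
```

```text
[142, 141, 143, 141, 141, 141, 141, 136, 115, 104, 101, 103, 102, 103, 103, 104, 103, 103, 102, 100, 100, 102, 103, 109, 112, 112, 114, 112, 112, 113, 115, 113, 112, 114, 112, 112, 112, 113, 112, 112, 113, 114, 112, 113, 113, 112, 113, 114, 113, 113, 113, 113, 113, 113, 113, 112, 114, 112, 113, 113, 113, 113, 112, 112, 112, 112, 112, 112, 111, 111, 111, 111, 110, 111, 111, 112, 112, 111, 112, 111, 110, 112, 112, 112, 109, 112, 123, 126, 126, 126]
248 269 244
[[644.5 282.1 107. ]
 [650.4 325.3 107. ]]
```

```bash
python3 - <<'E'
from h import *
o=[np.pi,0,np.radians(82.25)]
print(bot.movel([647.5,303.7,64],o,max_speed=80,threshold=8))
s=bot.get_state();print(s["t"],s["tcp_pos"],s["contact_force"])
bot.grip(0.0,60)
s=bot.get_state();print(s["t"],s["tcp_pos"],s["opening"],s["contact_force"],s["wrist_torque"])
r=bot.movel([647.5,303.7,150],o,max_speed=80,threshold=15)
s=bot.get_state();print(r,s["t"],s["tcp_pos"],s["opening"],s["contact_force"],s["wrist_torque"])
cv2.imwrite("pics/w_held.png",imaging.capture("wrist"));cv2.imwrite("pics/s_held.png",imaging.capture("side"))
E
```

```text
False
5.0667 [648.07949163 303.88925834  64.77811394] [-0.12673613 -0.06121748 -0.68206413]
5.4417 [647.88880026 303.83453391  64.66823917] 0.17973502365054386 [ 0.14358099 -0.54412594  3.24515576] [-0.04440818  0.04162974  0.02605541]
False 6.6667 [647.04105606 303.53136966 149.16214643] 0.18250874396829245 [-0.2624451  -0.18010022 -1.36292619] [0.05355461 0.02734787 0.00137579]
```

View pics/w_held.png

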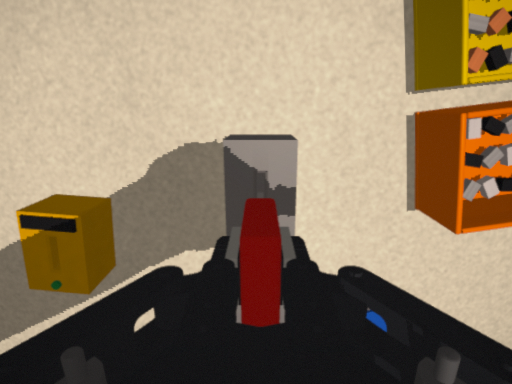

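View pics/s_held.png

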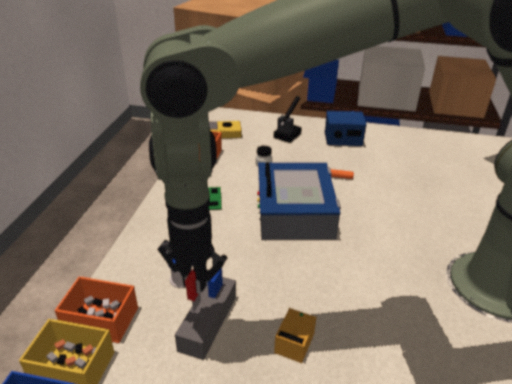

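```bash
cat > ins.py <<'E'
from h import *
def S(tag):
    s=bot.get_state();print(tag,round(s["t"],2),s["tcp_pos"].round(2),round(s["opening"],3),s["contact_force"].round(1),s["wrist_torque"].round(2));return s
E
python3 - <<'E'
from ins import *
o=[np.pi,0,np.radians(78.4)]
x,y=451.3,272.8
bot.movel([x,y,150],o,max_speed=150);S("a")
bot.movel([x,y,110],o,max_speed=80);S("b")
cv2.imwrite("pics/w_ab.png",imaging.capture("wrist"));cv2.imwrite("pics/s_ab.png",imaging.capture("side"))
r=bot.movel([x,y,90],o,max_speed=30,threshold=8);S(r)
E
python3 - <<'E'
import cv2
a=cv2.imread("pics/s_ab.png")[230:380,200:400];cv2.imwrite("pics/s_abz.png",cv2.resize(a,None,fx=4,fy=4,interpolation=cv2.INTER_CUBIC))
E
```

```text
a 8.24 [452.18 272.97 150.11] 0.18 [ 0.9 -0.8 -1.2] [ 0.02 -0.06 -0.05]
b 8.89 [451.43 272.84 109.99] 0.178 [ 0.5  0.3 -0.1] [ 0.02  0.01 -0.04]
False 9.81 [451.37 272.83  90.04] 0.179 [-0.5  0.9 -0.9] [ 0.04 -0.05 -0.02]
```

View pics/s_abz.png

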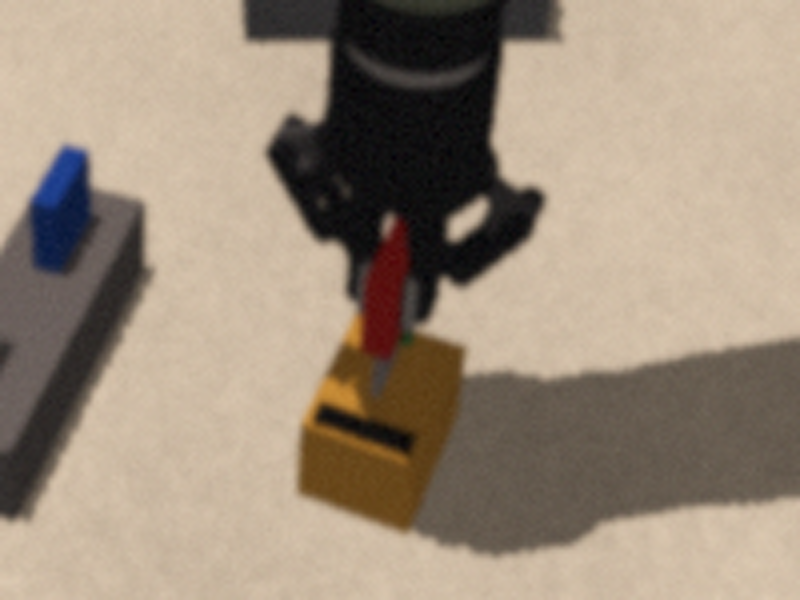

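View pics/w_ab.png

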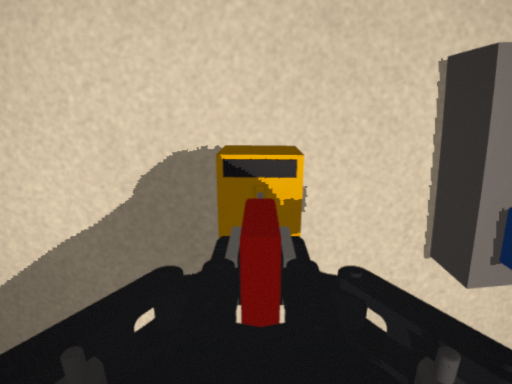

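The side view shows the blade over the slot. The wrist view has the key centred over the block at column 260. The tip is about 12 mm inside with no force, so I'll continue down.

```bash
python3 - <<'E'
from ins import *
o=[np.pi,0,np.radians(78.4)]
x,y=451.3,272.8
r=bot.movel([x,y,68],o,max_speed=30,threshold=8);S(r)
if not r:
    r=bot.movel([x,y,62.5],o,max_speed=15,threshold=8);S(r)
cv2.imwrite("pics/s_in.png",cv2.resize(imaging.capture("side")[230:380,200:400],None,fx=4,fy=4,interpolation=cv2.INTER_CUBIC))
E
```

```text
False 10.69 [451.39 272.84  68.07] 0.181 [-0.1  0.4 -1.4] [ 0.02 -0.02  0.03]
True 11.02 [451.66 272.95  64.63] 0.182 [-1.1 -0.9  4. ] [-0.05  0.09 -0.02]
```

View pics/s_in.png

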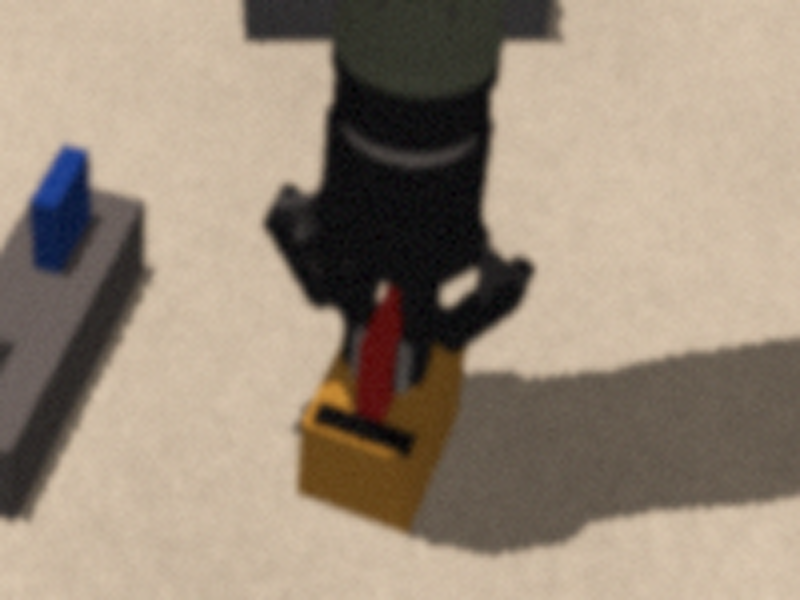

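Contact came at TCP z 64.6, the same height as when the grip stood on the rack's top, so the key is home. I'll release it, then look at the key and the case.

```bash
python3 - <<'E'
from ins import *
import json
o=[np.pi,0,np.radians(78.4)]
bot.grip(0.5);S("open")
r=bot.movel([451.3,272.8,170],o,max_speed=120);S(r)
m=imaging.camera_model("wrist");i=imaging.capture("wrist");cv2.imwrite("pics/w_home.png",i)
print(rect(m,big(mask(i,"red"),(180,120,340,300)),107))
cv2.imwrite("pics/s_home.png",cv2.resize(imaging.capture("side")[230:380,200:400],None,fx=4,fy=4,interpolation=cv2.INTER_CUBIC))
bot.move_ptp([575,-175,300],[np.pi,0,np.radians(102.9)])
S("case")
m=imaging.camera_model("wrist");i=imaging.capture("wrist");cv2.imwrite("pics/w_case.png",i)
json.dump({k:np.asarray(v).tolist() for k,v in m.items()},open("w_case.json","w"))
E
```

```text
open 11.44 [450.76 272.56  63.65] 0.498 [-0.6  0.9 -0.1] [ 0.01 -0.02 -0.01]
False 12.47 [450.76 272.56 169.28] 0.503 [-0.1 -0.3  0.4] [-0.03  0.03 -0.02]
((452.74200439453125, 277.4721984863281), (52.08897399902344, 14.794815063476562), 78.4217300415039)
case 14.33 [ 574.95 -174.06  299.65] 0.501 [ 0.1  0.7 -1.2] [ 0.02  0.01 -0.01]
```

View pics/w_home.png

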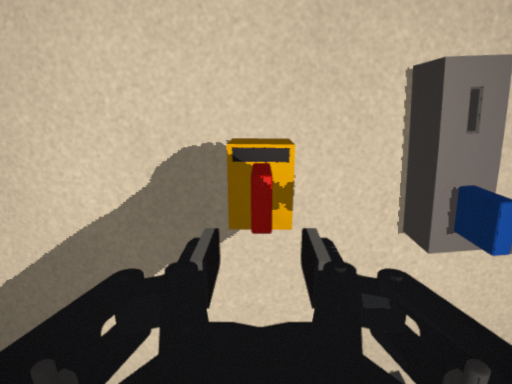

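View pics/s_home.png

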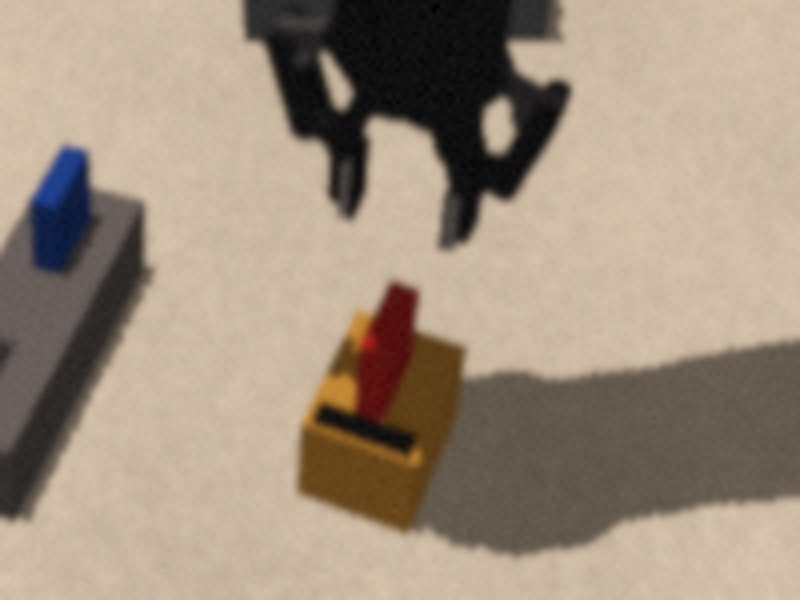

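View pics/w_case.png

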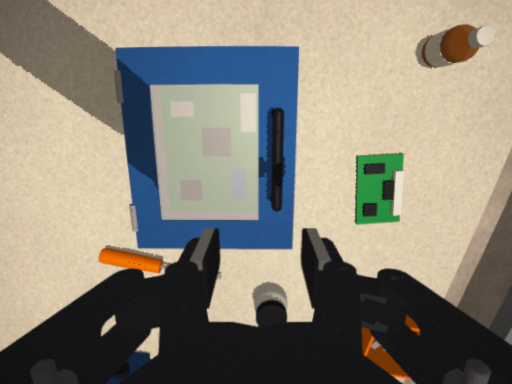

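```bash
python3 - <<'E'
from h import *
import json
m={k:np.array(v) for k,v in json.load(open("w_case.json")).items()}
i=cv2.imread("pics/w_case.png")
c=big(mask(i,"blue")|((i.max(2)<40).astype(np.uint8)*0),(100,30,310,255))
print("lid",rect(m,c,93))
P=onplane(m,np.array([(116,47),(299,46),(292,248),(138,249)])-.0,93)[:,:2];print(P.round(1))
for a,b in((1,0),(2,3),(0,3),(1,2)):
    d=P[a]-P[b];print(np.hypot(*d).round(1),np.degrees(np.arctan2(d[1],d[0])).round(2))
g=(i.max(2)<38).astype(np.uint8);r=big(g,(266,100,292,216));x,y,w,h=cv2.boundingRect(r);print(x,y,w,h)
pts=r.reshape(-1,2);
B=rect(m,r,131);print("bar",B)
# predicted bar from hinge
u=np.array([np.cos(np.radians(12.9)),np.sin(np.radians(12.9))])
far=(P[1]+P[2])/2;near=(P[0]+P[3])/2
print("bar from far edge",far-24*u,"near",near+180*u)
E
```

```text
lid ((513.6506958007812, -172.11029052734375), (202.7684326171875, 241.79452514648438), 13.012405395507812)
[[ 388.3  -75.7]
 [ 586.4  -30.9]
 [ 640.  -268. ]
 [ 442.2 -315.7]]
203.2 12.76
203.5 13.56
246.0 102.67
243.1 102.73
271 109 12 101
bar ((589.49169921875, -155.1763916015625), (11.55880355834961, 108.37964630126953), 12.84658432006836)
bar from far edge [ 589.8196365  -154.77704246] near [ 590.6781801  -155.54185562]
```

```bash
cat > arc.py <<'E'
from ins import *
Y=np.radians(12.9);u=np.array([np.cos(Y),np.sin(Y),0]);z=np.array([0,0,1.])
H=np.array([589.6,-155.2,131])-180*u-46*z
def pose(deg,g=18.):   # g: TCP beyond bar centre
    a=np.radians(deg);P=H+u*(180*np.cos(a)-46*np.sin(a))+z*(180*np.sin(a)+46*np.cos(a))
    zt=u*np.sin(a)-z*np.cos(a);X=np.cross(z,u);R=np.c_[X,np.cross(zt,X),zt]
    return P+g*zt,Ro.from_matrix(R).as_euler("xyz")
def angle(s,g=18.):
    zt=Ro.from_euler("xyz",s["orientation"]).apply([0,0,1]);d=s["tcp_pos"]-g*zt-H
    return np.degrees(np.arctan2(d[2],d@u)-np.arctan2(46,180)),np.hypot(d[2],d@u)
E
python3 - <<'E'
from arc import *
for d in (0,8,15,30,45):
    p,o=pose(d);j=solve_ik(p,o);print(d,p.round(1),o.round(2),j if j is None else j.round(2))
p,o=pose(0)
bot.movel(p+[0,0,60],o,max_speed=150);S("up")
cv2.imwrite("pics/w_bar.png",imaging.capture("wrist"))
r=bot.movel(p,o,max_speed=60,threshold=8);S(r)
E
```

```text
0 [ 589.6 -155.2  113. ] [3.14 0.   1.8 ] [-0.38  0.53 -0.19  0.85  0.    0.97]
8 [ 584.1 -156.5  137.8] [3.  0.  1.8] [-0.43  0.42 -0.32  0.72  0.08  0.92]
15 [ 576.6 -158.2  158.6] [2.88 0.   1.8 ] [-0.48  0.32 -0.43  0.61  0.17  0.89]
30 [ 552.4 -163.7  199.2] [2.62 0.   1.8 ] [-0.62  0.15 -0.66  0.4   0.38  0.8 ]
45 [ 518.9 -171.4  232.1] [2.36 0.   1.8 ] [-0.81  0.03 -0.86  0.21  0.65  0.7 ]
up 15.39 [ 590.2  -155.42  173.94] 0.501 [-0.   0.5  1. ] [-0.01  0.01 -0.01]
False 16.59 [ 589.99 -155.34  113.48] 0.5 [-0.3  0.3  0.8] [-0.01  0.02  0.06]
```

View pics/w_bar.png

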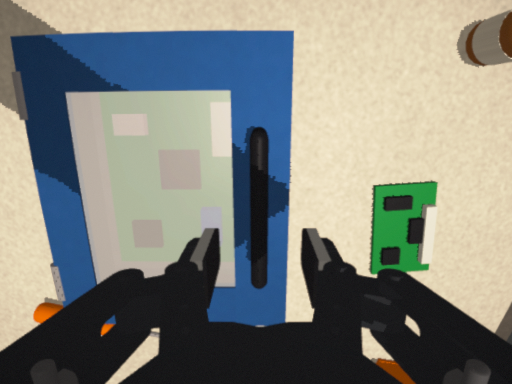

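The bar runs at column 259, midway between the pads at columns 213 and 307. Now I'll grip it and lift.

```bash
python3 - <<'E'
from arc import *
bot.grip(0.0,80);S("grip")
for d in (4,8,15,22):
    p,o=pose(d);r=bot.movel(p,o,max_speed=50,threshold=30);s=S((d,r));print(angle(s))
    if r: break
cv2.imwrite("pics/s_l1.png",imaging.capture("side"))
E
```

```text
grip 17.0 [ 589.38 -155.43  113.6 ] 0.108 [-3.   0.3  5.7] [ 0.02  0.66 -0.07]
(4, False) 17.41 [ 587.17 -155.9   125.43] 0.109 [ 0.4 -1.8 -3.2] [-0.2   0.02 -0.03]
(np.float64(3.99588053930349), np.float64(185.64285791394425))
(8, False) 17.82 [ 584.02 -156.57  137.73] 0.106 [ 1.3 -1.4 -2.7] [-0.28  0.2  -0.04]
(np.float64(7.997823821551342), np.float64(185.68910770232404))
(15, False) 18.41 [ 576.49 -158.31  158.54] 0.111 [ 0.5 -1.7 -4.2] [-0.44  0.37 -0.07]
(np.float64(14.987914796393563), np.float64(185.6770051252137))
(22, False) 19.0 [ 566.57 -160.58  178.34] 0.115 [ 0.3 -1.6 -3.5] [-0.54  0.5  -0.14]
(np.float64(21.99565704063085), np.float64(185.72190429291763))
```

View pics/s_l1.png

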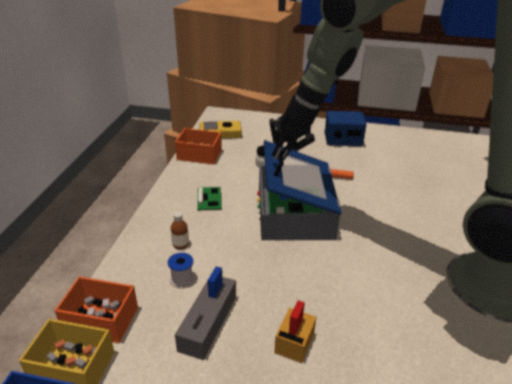

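```bash
python3 - <<'E'
from arc import *
for d in (30,38,45):
    p,o=pose(d);r=bot.movel(p,o,max_speed=50,threshold=30);s=S((d,r));print(angle(s))
    if r: break
bot.dwell(0.5);s=S("hold");print(angle(s),s["joint_velocities"].round(4))
for n in("side","top","wrist"): cv2.imwrite(f"pics/{n}_l2.png",imaging.capture(n))
a=cv2.imread("pics/side_l2.png")[130:260,230:370];cv2.imwrite("pics/side_l2z.png",cv2.resize(a,None,fx=4.5,fy=4.5,interpolation=cv2.INTER_CUBIC))
E
```

```text
(30, False) 19.71 [ 552.43 -163.79  199.2 ] 0.108 [ 0.6 -1.9 -3.3] [-0.6   0.69 -0.22]
(np.float64(29.995006841817066), np.float64(185.73964230172106))
(38, False) 20.37 [ 535.64 -167.56  217.79] 0.109 [ 0.2 -1.8 -2.8] [-0.55  0.88 -0.22]
(np.float64(37.97154938542626), np.float64(185.75180000915415))
(45, False) 20.96 [ 519.   -171.35  232.02] 0.104 [ 0.7 -1.2 -2.5] [-0.42  1.   -0.28]
(np.float64(44.96494705775128), np.float64(185.79087393863873))
hold 21.46 [ 519.   -171.4   232.06] 0.11 [ 0.7 -1.9 -3. ] [-0.58  0.92 -0.38]
(np.float64(44.975517203214125), np.float64(185.81265684487042)) [-0.0005 -0.0007 -0.0008 -0.0007  0.0024 -0.0012]
```

View pics/side_l2z.png

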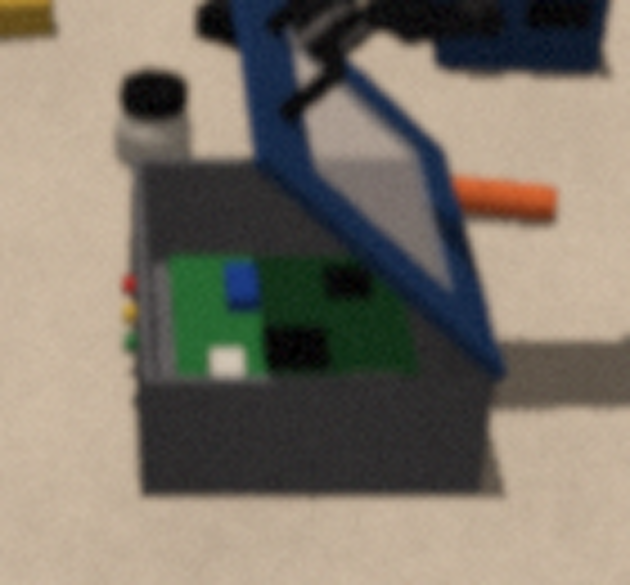

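View pics/wrist_l2.png

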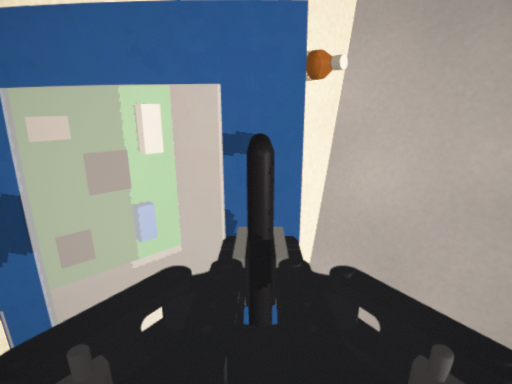

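View pics/top_l2.png

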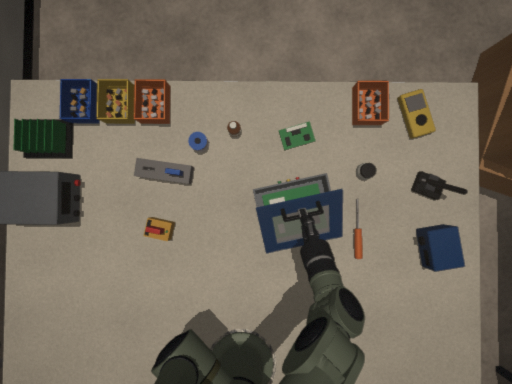

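```bash
python3 - <<'E'
import cv2
a=cv2.imread("pics/side_l2.png")[105:225,250:350];cv2.imwrite("pics/sz3.png",cv2.resize(a,None,fx=5,fy=5,interpolation=cv2.INTER_CUBIC))
E
```

```text
(no output)
```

View pics/sz3.png

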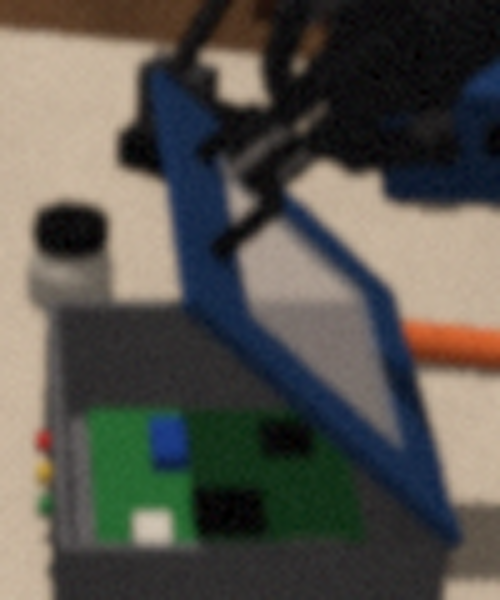

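```bash
python3 - <<'E'
from arc import *
m=imaging.camera_model("side");ey=np.cross(z,u);p0=np.array(m["position"])
for off in (118,121,124):
    Q=[]
    for px in((287,166),(341,213.5)):
        d=ray(m,px)[0];t=((H+off*ey-p0)@ey)/(d@ey);Q.append(p0+t*d-H)
    v=Q[0]-Q[1];print(off,np.degrees(np.arctan2(v[2],v@u)),np.linalg.norm(v),[(q@u,q[2]) for q in Q])
i=imaging.capture("top");t=imaging.camera_model("top")
print("scr",rect(t,big(mask(i,"blue"),(160,160,190,185)),107),"lock",rect(t,big(mask(i,"red"),(140,215,180,245)),107))
S("now")
E
```

```text
118 44.34575695810494 203.33518366007328 [(np.float64(142.74966163344783), np.float64(141.819328418728)), (np.float64(-2.662392961385135), np.float64(-0.30924468529303795))]
121 44.34575695810497 202.69499881828506 [(np.float64(143.07629510072823), np.float64(143.689126539654)), (np.float64(-1.8779410709019508), np.float64(2.0080340754728923))]
124 44.345756958104985 202.0548139764967 [(np.float64(143.40292856800858), np.float64(145.55892466058003)), (np.float64(-1.0934891804187412), np.float64(4.325312836238936))]
scr ((632.7567138671875, 211.59954833984375), (42.008670806884766, 11.537087440490723), 79.10836791992188) lock ((451.9828186035156, 270.05255126953125), (42.18703842163086, 15.633025169372559), 81.03580474853516)
now 21.66 [ 518.93 -171.37  232.08] 0.116 [ 1.4 -1.5 -2.7] [-0.52  0.88 -0.31]
```

The side view gives a lid angle of 44.3° ± 1°, against 45.0° from the arm's own position. The key is home, the scraper is unmoved and the hold is still, so I'll hand the job in.

```bash
python3 - <<'E'
from arc import *
bot.sign_off();S("end")
E
```

```text
the job is handed in; nothing more can be done
the job is handed in; nothing more can be done
```

I pulled the key from the rack, slid it fully home in the interlock and let go of it. Then I gripped the lid's handle bar, raised the lid to 45° and handed the job in while still holding it there, at about 21.7 s of the 61 s allowed.

**Key:** On the way down it met contact at TCP z 64.6 mm, against 64.7 mm when its grip stood on the rack's top. Pictures after release show it seated, and the later top view shows it still in place.

**Lid:** The arm's pose puts it at 45.0°. A rougher check from the side picture gave 44.3°, within its error of about 1°. The arm was still, and the only outside force it felt was about 3 N.

**Cameras:** The top camera disagreed with the wrist camera by about 4–6 mm in y. I used the wrist camera, and the key went in without side force.

**Bystanders:** The scraper measured about 1 mm from where it started. The other bystanders looked unmoved in the last top picture, but I did not measure them.

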